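Load two vials and hold the gas coupler on the tilted nipple

TASK

First stand the two loose vials in the two empty bores of the flush block, one in each, cap up and fully down. Then take the gas coupler by its square grip, press it squarely onto the block's tilted nipple until it snaps over the detents, and keep pressing it fully home against the valve spring. Finish while still gripping the coupler and holding it fully home; leave the timer where it stands.

Things in the scene. Friction and masses are not known exactly. Their poses are not given: they have to be found in the camera images.
- vial_a: One of the two loose screw-cap vials to load: white, round, 15 mm diameter, 45 mm tall, 10 to 20 g, standing alone and upright on the worktop left of the flush block (not the vials in the blue foam rack). Origin at the centre of its underside, z up through its cap.
- vial_b: The other loose vial, the same. Either vial may go in either bore.
- flush_block: Fixed low aluminium block on a dark base plate of 92 x 172 mm, block 80 mm (its x) x 160 mm (its y) and 36 mm high. Origin at the centre of its underside, z up. Two round bores open in its top at x = 0, y = +20 and y = +60 mm; the tilted nipple rises from its top at x = 0, y = -45 mm.
- bore_a (a point): Centre of the mouth of the bore nearer the nipple, in the block's top face, 36 mm above the worktop. Upright bore of 18 mm diameter, 20 mm deep: its floor is 16 mm above the worktop; the top of a seated vial is 61 mm above the worktop, so grip vials near the top to keep the fingertips clear of the block.
- bore_b (a point): Centre of the mouth of the other bore, the same, 40 mm from bore_a.
- nipple: Fixed steel nipple leaning 25 degrees from vertical towards the block's own -x side. Origin at the centre of its round seat (42 mm diameter, 56 mm above the worktop), z outward along the tilted axis. Stem of 20 mm diameter rises 34 mm from the seat. Home: the coupler's mouth flat on the seat, so that both origins and both z axes coincide.
- nipple_tip (a point): Tip of the nipple's stem, 34 mm from the seat on its axis. The stem's last 6 mm taper to 11 mm diameter; a sprung pin of 8 mm diameter stands 12 mm out of it. Four sprung detent balls stand 4 mm out of the stem, 14 mm above the seat. The coupler's lip meets them with the mouth 19 mm above the seat; about 8 to 14 N snaps it past.
- valve_pin (a joint): Travel of the sprung pin in the nipple's tip, in m: 0 = fully out, grows as it is pushed in; about 0.010 with the coupler fully home. Spring 2 N at first, 9 N at home. The coupler meets it when its mouth is 10 mm above the seat. If the snapped coupler is let go, the spring lifts it until the detents catch it 5 to 6 mm above the seat: it has to be held down.
- coupler: Loose gas coupler, no hose, 130 to 240 g, 96 mm tall, standing mouth down on the worktop right of the block. Origin at the centre of its mouth (underside), z up. Round hollow steel nose 38 mm wide, 0 to 42 mm; in the mouth a lip 4 mm high leaves a 22.4 mm opening; bore behind it 30 mm wide, 36 mm deep. Round flange 52 mm wide at 42 to 48 mm; square grip above.
- coupler_grip (a point): Point on the coupler's axis 70 mm above its mouth: place for the TCP, fingertips just above the flange, which they may push on. The square grip, 28 x 28 mm, sides along the coupler's x and y, runs from 48 to 93 mm; a small round stud tops it. Any turn of the coupler about its axis will do.
- timer: Bystander: white bench timer, 38 x 64 x 61 mm, loose, standing right of the block near the coupler; origin at the centre of its underside. Its place and the coupler's may be exchanged.
Mind the look-alikes: they are no part of the job. Leave any blue look-alike of the coupler alone.

How it is judged:
On the way, in this order (a step that is already met when the one before it is completed fails the run):
1. both vials stand fully down in the bores, one in each, and are let go (((horizontal distance between vial_a and bore_a below 0.006 m and z of each of vial_a, vial_b in the frame of flush_block below 0.021 m and angle between each of vial_a, vial_b's own z axis and vertical below 0.15 rad and horizontal distance between vial_b and bore_b below 0.006 m) or (horizontal distance between vial_a and bore_b below 0.006 m and z of each of vial_a, vial_b in the frame of flush_block below 0.021 m and angle between each of vial_a, vial_b's own z axis and vertical below 0.15 rad and horizontal distance between vial_b and bore_a below 0.006 m)) and contact force between the fingers and vial_a below 0.1 N and contact force between the fingers and vial_b below 0.1 N), for 0.2 s.
2. the coupler, gripped, has snapped squarely over the detents (z of coupler in the frame of nipple below 0.006 m and x of coupler in the frame of nipple between -0.004 and 0.004 m and y of coupler in the frame of nipple between -0.004 and 0.004 m and angle between the z axis of coupler and the z axis of nipple, either way round below 0.1 rad and contact force between the fingers and coupler above 2 N), for 0.2 s.
At the end, for the whole second after the job is handed in: A vial in each bore: upright within 0.15 rad, 6 mm off centre at most, under 21 mm above the block's foot, not touched. Coupler gripped (over 2 N, TCP within 30 mm of its grip point), still, mouth under 2 mm from the seat, 4 mm sideways, 0.10 rad; pin in over 8 mm (all of step 1 and z of coupler in the frame of nipple below 0.002 m and x of coupler in the frame of nipple between -0.004 and 0.004 m and y of coupler in the frame of nipple between -0.004 and 0.004 m and angle between the z axis of coupler and the z axis of nipple, either way round below 0.1 rad and value of joint valve_pin above 0.008 m and contact force between the fingers and coupler above 2 N and distance between the grasp point and coupler_grip below 0.03 m and linear speed of coupler below 0.02 m/s); the arm keeps its last pose, push and grip.
It fails at once if the timer was pushed more than 40 mm or knocked over (distance of timer from where it was at the start of the episode above 0.04 m or angle between timer's own z axis and vertical above 0.5 rad).
It also fails if it takes over 64 s, if anything falls off the work surface, if the arm or the gripper's body presses on something with over 40 N, if the wrist force passes 120 N, or if a joint passes its speed limit or range.

ROBOT

A 6-joint arm with a two-finger parallel gripper is mounted at the origin on a cart in front of the work surface, level with it; the furniture and walls round the work are solid. World frame = base frame: x ahead of the robot, y to its left, z up, the work surface at z = 0. Lengths are in m, angles in rad, forces in N, time in s.
With the tool pointing down it reaches from about 0.375 to 0.925 m from the base axis. Payload 5.7 kg.
Tool frame: the origin (TCP) lies between the finger pads, 19 mm behind the fingertips; this is the grasp point; z points along the fingers, y is the line along which they close (so a half turn about z gives the same grasp; the last joint's range is limited). The gripper opens to 85 mm and grips with 20 to 120 N. Pads are 22 mm wide; open, the fingers measure 114 mm over their backs; the gripper's body (76 mm by 85 mm) begins 54 mm behind the grasp point. The pads swing forward as they close: fully open they stand 13 mm farther back than shut.
Start: joints at [-1.252, 0.359, 1.51, -0, 1.272, -0.115], TCP at [0.252, -0.544, 0.25] pointing down, gripper open.
Joint ranges: [-2.97, 2.97], [-1.01, 2.36], [0.21, 2.38], [-0.96, 4.11], [0.2, 2.71], [-2.98, 2.98]. Speed limits (rad/s): [2.39, 2.39, 3.14, 3.14, 3.14, 3.14].

INTERFACE

Orientations are given as [roll, pitch, yaw] about the fixed x, y, z axes, in that order (R = Rz(yaw) Ry(pitch) Rx(roll)).
In Python, from rig import ctrl gives the robot as it stands.
- The arm moves only by the tool drive_tool, never from a script. Its argument "moves" is a list of rows, each a list of 7 numbers: the shift along the tool's x, y, z in m, then the turn, a rotation vector about the tool's x, y, z in degrees, then the opening, from 0 (shut) to 1 (fully open). A call has 1 to 12 rows; each row shifts and turns the commanded pose from where the row before left it, along the tool's axes as they then stand; what a row does not reach is not made up. A row lasts 1/12 s, in which the tool goes at most 41.7 mm and 7.16 degrees, less where a joint would pass 70% of its speed; a pose out of reach is approached as far as the arm can. A call is refused whole if a number of a shift passes 0.0417 or a number of a turn 7.16, either way. A call with a gripper value outside its range is refused whole. The fingers move at their own pace and stop on an object; the grip force is fixed at half the most. Time passes only in rows, so rows that do not move let the fingers close. It gives the time, the measured TCP pose, the force, the opening and the grip force at its end, in the units of the state.
- ctrl.sense(): the state, without advancing time (a new reading comes with each control period).
- ctrl.capture(name): name is "side" or "top" or "wrist"; returns a dict with "color" (384x512x3 uint8, blue, green, red), "fx", "fy", "cx", "cy" (pixels), "T" (4x4, takes a point from camera to world coordinates). Camera axes: x right, y up, looking along -z (the intrinsics and any distortion apply to the point x, -y, -z); pixel columns grow to the right and rows downward; lengths in m; the calibration is good to about 2 mm. A picture is of the moment at which its call begins. There is no depth.
- ctrl.job_done(): hands the job in; it is judged then, once.
The state is a dict: "t": time; "joint_pos": joint angles; "qvel": joint speeds; "joint_torque": joint torques, N m; "ee_pos": TCP position; "tool_rot": TCP orientation; "contact_force": force on the tool from outside, world axes, zero at the start; "wrist_torque": the same for the moment, N m; "grip_width": opening from 0.0 (shut) to 1.0 (fully open); "grip_force": force on a finger pad.
Only numpy, scipy, OpenCV 4.12 (cv2) and the standard library are available. Lean on these libraries where they do the work, as an engineer would, in place of code of your own. Each camera call takes 0.05 s, during which the arm holds its last target. There are 200 camera calls.

## Working session

There is one attempt and no reset: what is moved stays moved. The work goes in short steps, Python scripts to look and compute and a tool call to move; the robot and the scene stay as the last step left them, time stands still between calls to the robot, and variables do not carry over. Pictures are saved under pics/ and viewed, at most 10 in all, crops included, and the job is handed in when it is done.

Besides the shell and the picture viewer there is one more tool, called after ">>>" by a JSON object that holds its "fn" and its "kwargs". drive_tool: Moves the arm, as the interface text tells. Its arguments: {"type":"object","properties":{"moves":{"type":"array"}},"required":["moves"]}

```bash
ls; mkdir -p pics; cat > h.py <<'E'
import numpy as np, cv2
from rig import ctrl
def shot(n,save=None):
    c=ctrl.capture(n)
    if save: cv2.imwrite('pics/'+save,c['color'])
    return c
def ray(c,u,v):
    d=np.array([(u-c['cx'])/c['fx'],-(v-c['cy'])/c['fy'],-1.0])
    T=np.array(c['T']); return T[:3,3],T[:3,:3]@d
def onz(c,u,v,z):
    o,d=ray(c,u,v); return o+d*(z-o[2])/d[2]
def proj(c,p):
    T=np.array(c['T']); q=T[:3,:3].T@(np.array(p)-T[:3,3])
    return c['cx']+c['fx']*q[0]/-q[2], c['cy']-c['fy']*q[1]/-q[2]
E
python3 - <<'E'
from h import *
a=shot('top','top0.png');b=shot('side','side0.png')
for c in(a,b): print({k:(v if k!='color' else 0) for k,v in c.items()})
print(ctrl.sense())
E
```

```text
pics
{'color': 0, 'fx': 471.9246830250231, 'fy': 471.9246830250231, 'cx': 261.5059767090254, 'cy': 187.3158270531029, 'T': array([[ 0.01984714,  0.9973171 , -0.07046061,  0.43299941],
       [-0.99921947,  0.02219374,  0.03267849,  0.03751308],
       [ 0.0341546 ,  0.06975704,  0.99697915,  1.16562325],
       [ 0.        ,  0.        ,  0.        ,  1.        ]])}
{'color': 0, 'fx': 354.57746196031917, 'fy': 354.57746196031917, 'cx': 259.0155267408539, 'cy': 192.04712407402096, 'T': array([[-0.87913354,  0.22332361, -0.42101161,  0.16605371],
       [-0.47593381, -0.45723572,  0.75128058,  0.65352078],
       [-0.02472285,  0.86084962,  0.50825852,  0.50988969],
       [ 0.        ,  0.        ,  0.        ,  1.        ]])}
{'t': 0.1, 'joint_pos': array([-1.25207530e+00,  3.59463197e-01,  1.51133454e+00,  8.88427560e-06,
        1.27249176e+00, -1.15108743e-01]), 'qvel': array([-2.90900400e-04, -8.59212176e-04, -1.61647848e-03, -8.37814281e-04,
        1.88042698e-05,  4.15850301e-04]), 'joint_torque': array([ 4.57119640e-04, -5.28651917e+01, -2.79348922e+01, -1.19616443e-04,
        4.98175577e-03,  2.13559815e-05]), 'ee_pos': array([ 0.25201633, -0.54386402,  0.24921568]), 'tool_rot': array([-3.13990801e+00, -2.03321768e-04,  4.33826976e-01]), 'contact_force': array([-0.88869483, -0.33657893,  0.03556534]), 'wrist_torque': array([ 0.00813285,  0.01168602, -0.07992909]), 'grip_force': 0.0, 'grip_width': 1.0024225670788225}
```

View pics/top0.png

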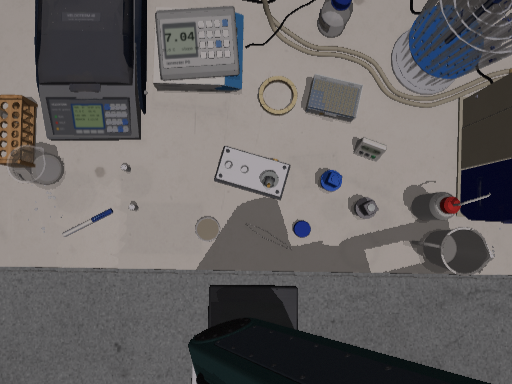

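View pics/side0.png

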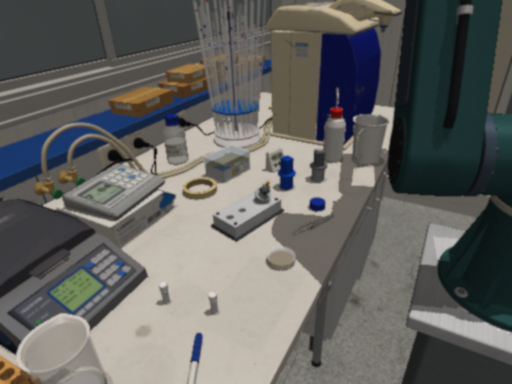

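Top view: loose vials at about (126,168) and (133,206); block at (253,172) with bores (228,164) and (244,169) and nipple (269,178). There are two coupler-like objects, a blue one at (331,180) and a grey steel one at (366,208). The grey steel one fits the description. The timer is at (369,148). The side view agrees: vials at (164,293) and (213,302). I'll confirm in one enlarged crop.

```bash
python3 - <<'E'
from h import *
a=cv2.imread('pics/top0.png')
r=cv2.resize(a[140:225,205:390],None,fx=4.2,fy=4.2,interpolation=cv2.INTER_CUBIC)
v=cv2.resize(a[155:220,110:150],None,fx=5,fy=5,interpolation=cv2.INTER_CUBIC)
im=np.zeros((600,800,3),np.uint8); im[:r.shape[0],:r.shape[1]]=r[:,:800]
s=cv2.imread('pics/side0.png'); s1=cv2.resize(s[145:240,205:335],None,fx=2.4,fy=2.4)
im[360:360+s1.shape[0],220:220+s1.shape[1]]=s1
v=v[:235]; im[360:360+v.shape[0],:v.shape[1]]=v
s2=cv2.resize(s[275:320,150:225],None,fx=3,fy=3); im[360:360+s2.shape[0],560:560+s2.shape[1]]=s2
cv2.imwrite('pics/crop0.png',im)
E
```

```text
(no output)
```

View pics/crop0.png

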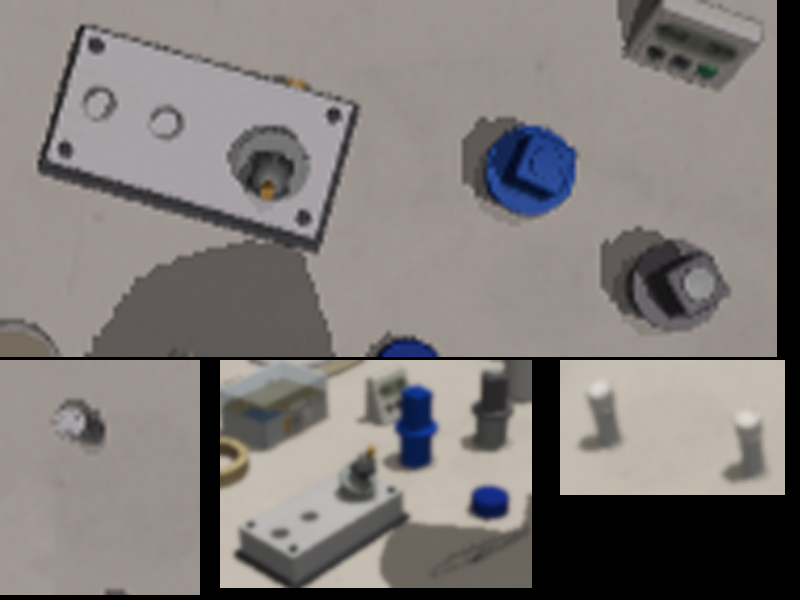

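The steel grey coupler (the unit at crop bottom right, top px ≈ (366,208)) is the one; the blue one at (331,180) is the look-alike. The vials' caps and the block's bores show clearly.

```bash
cat > m.py <<'E'
from h import *
a=ctrl.capture('top');b=ctrl.capture('side')
P=lambda x,y:(x/4.2+205-.4,y/4.2+140-.4)
f=lambda c,p,z:np.round(onz(c,*p,z)[:2],4)
for n,p in dict(s1=(96,46),s2=(334,116),s3=(304,218),s4=(65,150),bb=(99,104),ba=(166,122)).items(): print(n,f(a,P(*p),.036))
g=a['color'].max(2)
for x0,y0 in((116,158),(123,197)):
    r=a['color'][y0:y0+20,x0:x0+20].min(2); m=(r>165).astype(np.uint8)
    ys,xs=np.nonzero(m); print('vial',len(xs),xs.mean()+x0,ys.mean()+y0,f(a,(xs.mean()+x0,ys.mean()+y0),.045), np.median(r))
print('stud',f(a,P(699,284),.096),'grip top',f(a,P(697,285),.093),'flange',f(a,P(676,286),.048))
print('timer',f(a,P(712,30),.055))
print('nip tip',f(a,P(267,191),.036+.02+.046*.906))
gs=b['color'].min(2)
for x0,y0 in((154,278),(203,288)):
    r=gs[y0:y0+14,x0:x0+20]; m=r>r.max()-25
    ys,xs=np.nonzero(m); u=(xs.mean()+x0,ys.mean()+y0); print('side vial',len(xs),u,f(b,u,.045))
E
python3 m.py
```

```text
s1 [0.5997 0.0843]
s2 [ 0.5626 -0.0531]
s3 [ 0.5036 -0.0369]
s4 [0.5395 0.1004]
bb [0.5663 0.0817]
ba [0.5569 0.0432]
vial 0 nan nan [nan nan] 141.0
vial 0 nan nan [nan nan] 140.0
stud [ 0.4686 -0.2488] grip top [ 0.4681 -0.2485] flange [ 0.4688 -0.2484]
timer [ 0.6149 -0.2667]
nip tip [ 0.5139 -0.0125]
side vial 28 (np.float64(162.35714285714286), np.float64(283.42857142857144)) [0.5537 0.3298]
side vial 29 (np.float64(211.75862068965517), np.float64(293.58620689655174)) [0.4594 0.309 ]m.py:9: RuntimeWarning: Mean of empty slice.
  ys,xs=np.nonzero(m); print('vial',len(xs),xs.mean()+x0,ys.mean()+y0,f(a,(xs.mean()+x0,ys.mean()+y0),.045), np.median(r))
  ret = ret.dtype.type(ret / rcount)
```

>>> {"fn": "drive_tool", "kwargs": {"moves": [[0, 0, -0.006, 0, 0, -7.15, 1], [0, 0, -0.006, 0, 0, -7.15, 1], [0, 0, -0.006, 0, 0, -7.15, 1], [0, 0, -0.006, 0, 0, -7.15, 1], [0, 0, -0.006, 0, 0, -7.15, 1], [0, 0, -0.006, 0, 0, -7.15, 1], [0, 0, -0.006, 0, 0, -7.15, 1]]}}

```text
t: 0.78
ee_pos: [0.2521, -0.5442, 0.292]
tool_rot: [-3.141, -0.001, 1.314]
contact_force: [-0.3, -0.8, -0.1]
grip_width: 1.004
grip_force: 0.0
```

>>> {"fn": "drive_tool", "kwargs": {"moves": [[0.033, 0.0055, 0, 0, 0, 0, 1], [0.033, 0.0055, 0, 0, 0, 0, 1], [0.033, 0.0055, 0, 0, 0, 0, 1], [0.033, 0.0055, 0, 0, 0, 0, 1], [0.033, 0.0055, 0, 0, 0, 0, 1], [0.033, 0.0055, 0, 0, 0, 0, 1], [0.033, 0.0055, 0, 0, 0, 0, 1], [0.033, 0.0055, 0, 0, 0, 0, 1], [0.033, 0.0055, 0, 0, 0, 0, 1]]}}

```text
t: 1.53
ee_pos: [0.3776, -0.2689, 0.292]
tool_rot: [3.142, -0.0, 1.307]
contact_force: [0.7, 1.0, 0.0]
grip_width: 0.999
grip_force: 0.0
```

>>> {"fn": "drive_tool", "kwargs": {"moves": [[0.033, 0.0055, 0, 0, 0, 0, 1], [0.033, 0.0055, 0, 0, 0, 0, 1], [0.033, 0.0055, 0, 0, 0, 0, 1], [0.033, 0.0055, 0, 0, 0, 0, 1], [0.033, 0.0055, 0, 0, 0, 0, 1], [0.033, 0.0055, 0, 0, 0, 0, 1], [0.033, 0.0055, 0, 0, 0, 0, 1], [0.033, 0.0055, 0, 0, 0, 0, 1], [0.033, 0.0055, 0, 0, 0, 0, 1], [0, 0, 0, 0, 0, 0, 1], [0, 0, 0, 0, 0, 0, 1]]}}

```text
t: 2.45
ee_pos: [0.5027, 0.0047, 0.2918]
tool_rot: [-3.141, 0.0, 1.311]
contact_force: [-0.5, -0.6, 0.4]
grip_width: 1.006
grip_force: 0.0
```

```bash
cat >> h.py <<'E'
from scipy.spatial.transform import Rotation as Ro
def pose():
    s=ctrl.sense(); return np.array(s['ee_pos']),Ro.from_euler('xyz',s['tool_rot'])
def go(target,R=None):
    p,R0=pose(); d=R0.inv().apply(np.array(target)-p)
    print('shift',np.round(d*1000,1),'mm; rows@35:',round(np.linalg.norm(d)/.035,1), '' if R is None else 'turn %s deg'%np.round(np.degrees((R0.inv()*R).as_rotvec()),2))
E
python3 - <<'E'
from h import *
c=shot('wrist','w1.png'); s=ctrl.sense(); print(s['t'],s['ee_pos'],s['tool_rot']); print(c['fx'],np.round(c['T'],3))
for n,p in dict(ba=(.5566,.0430,.036),bb=(.567,.0817,.036),tip=(.512,-.0124,.0977),seat=(.5307,-.0174,.056)).items(): print(n,proj(c,p))
E
```

```text
2.5 [0.50216745 0.00355967 0.29173686] [-3.14081094e+00  6.55286532e-04  1.30923946e+00]
340.1334024118828 [[ 0.966  0.246  0.076  0.522]
 [-0.257  0.923  0.285  0.077]
 [ 0.    -0.295  0.956  0.415]
 [ 0.     0.     0.     1.   ]]
ba (np.float64(292.72950738600366), np.float64(107.12867673858416))
bb (np.float64(294.09198716587764), np.float64(68.05029671747366))
tip (np.float64(267.69087170147014), np.float64(180.07937980828046))
seat (np.float64(284.0082660936146), np.float64(169.71833266887654))
```

View pics/w1.png

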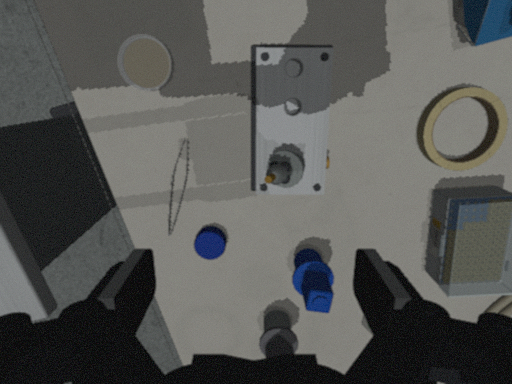

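The wrist view has the bores at (293,106) and (294,68) and the pin end at (268,180), all within about 1 px of the predictions. The block pose is confirmed, so next is the vials.

>>> {"fn": "drive_tool", "kwargs": {"moves": [[0.0295, -0.0095, 0.0115, 0, 0, 0, 1], [0.0295, -0.0095, 0.0115, 0, 0, 0, 1], [0.0295, -0.0095, 0.0115, 0, 0, 0, 1], [0.0295, -0.0095, 0.0115, 0, 0, 0, 1], [0.0295, -0.0095, 0.0115, 0, 0, 0, 1], [0.0295, -0.0095, 0.0115, 0, 0, 0, 1], [0.0295, -0.0095, 0.0115, 0, 0, 0, 1], [0.0295, -0.0095, 0.0115, 0, 0, 0, 1], [0, 0, 0, 0, 0, 0, 1], [0, 0, 0, 0, 0, 0, 1]]}}

```text
t: 3.33
ee_pos: [0.49, 0.2504, 0.1992]
tool_rot: [-3.14, 0.002, 1.309]
contact_force: [0.4, 0.0, 1.0]
grip_width: 0.998
grip_force: 0.0
```

```bash
python3 - <<'E'
from h import *
c=shot('wrist','w2.png'); a=ctrl.capture('top'); print(pose()[0])
def bright(c,u,v,h,z=.045):
    u,v=int(u),int(v); r=c['color'][v-h:v+h+1,u-h:u+h+1].min(2).astype(int)
    bg=np.median(r); m=(r>max(bg+15,0.5*(bg+r.max()))).astype(np.uint8)
    n,l,st,ce=cv2.connectedComponentsWithStats(m)
    i=1+np.argmax(st[1:,4]) if n>1 else 0
    q=ce[i]+[u-h,v-h]; print(bg,r.max(),st[i],np.round(q,1),np.round(onz(c,*q,z),4))
for p in((.5537,.3298,.045),(.4594,.309,.045)):
    u=proj(c,p);print('proj w',u); bright(c,*u,28)
    u=proj(a,p);print('proj top',u); bright(a,*u,9)
E
```

```text
[0.49074919 0.24935147 0.20019181]
proj w (np.float64(307.5753177835687), np.float64(58.82493706539552))
87.0 141 [  0   0  19  27 268] [285.2  38.5] [0.5405 0.3482 0.045 ]
proj top (np.float64(122.85421080007333), np.float64(166.72874458953754))
23.0 48 [ 0  0  6 19 82] [114.8 167.5] [0.5514 0.3485 0.045 ]
proj w (np.float64(198.36656307290883), np.float64(118.07937388205158))
70.0 93 [  0   0  18  27 194] [176.6 100. ] [0.4471 0.3269 0.045 ]
proj top (np.float64(130.14831311610402), np.float64(206.79098653315506))
14.0 41 [  0   0   7  19 104] [123.3 207.1] [0.4584 0.3248 0.045 ]
```

View pics/w2.png

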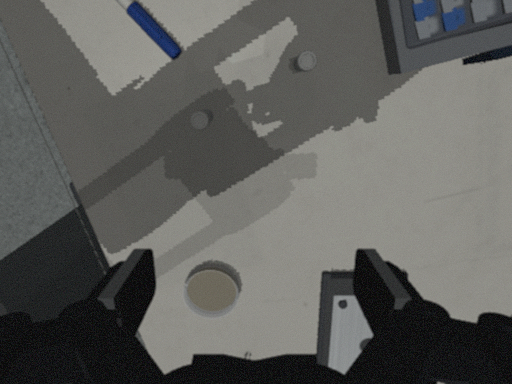

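The caps are in the arm's shadow at (201,119) and (306,61), within 3 px of the side-view estimates.

```bash
python3 - <<'E'
from h import *
c=ctrl.capture('wrist'); g=cv2.cvtColor(c['color'],cv2.COLOR_BGR2GRAY)
for u,v in((201,119),(306,61)):
    r=cv2.resize(g[v-20:v+21,u-20:u+21],None,fx=4,fy=4,interpolation=cv2.INTER_CUBIC)
    h=cv2.HoughCircles(cv2.GaussianBlur(r,(0,0),2),cv2.HOUGH_GRADIENT,1,200,param1=60,param2=8,minRadius=24,maxRadius=48)
    print(onz(c,u,v,.045)); 
    if h is not None:
        x,y,ra=h[0][0]; q=(u-20+(x-1.5)/4,v-20+(y-1.5)/4); print(q,ra/4,onz(c,*q,.045))
go([.4615,.308,.1]); print(proj(c,(.46,.308,.045)))
E
```

```text
[0.46220925 0.30673845 0.045     ]
[0.55355742 0.32744944 0.045     ]
(np.float32(304.75), np.float32(59.25)) 9.65 [0.55290579 0.32893173 0.045     ]
shift [ 49.  -43.9 100.4] mm; rows@35: 3.4 
(np.float64(197.90916076575866), np.float64(118.19448768763084))
```

>>> {"fn": "drive_tool", "kwargs": {"moves": [[0.0121, -0.011, 0.025, 0, 0, 0, 1], [0.0121, -0.011, 0.025, 0, 0, 0, 1], [0.0121, -0.011, 0.025, 0, 0, 0, 1], [0.0121, -0.011, 0.025, 0, 0, 0, 1], [0, 0, 0, 0, 0, -6.92, 1], [0, 0, 0, 0, 0, -6.92, 1], [0, 0, 0, 0, 0, -6.92, 1], [0, 0, 0, 0, 0, -6.92, 1], [0, 0, 0, 0, 0, -6.92, 1], [0, 0, 0, 0, 0, -6.92, 1], [0, 0, 0, 0, 0, -6.92, 1], [0, 0, 0, 0, 0, -6.92, 1]]}}

```text
t: 4.48
ee_pos: [0.4617, 0.3076, 0.1008]
tool_rot: [3.141, 0.001, 2.277]
contact_force: [-0.5, -0.3, -0.4]
grip_width: 1.001
grip_force: 0.0
```

>>> {"fn": "drive_tool", "kwargs": {"moves": [[0, 0, 0, 0, 0, -6.92, 1], [0, 0, 0, 0, 0, -6.92, 1], [0, 0, 0, 0, 0, -6.92, 1], [0, 0, 0, 0, 0, -6.92, 1], [0, 0, 0, 0, 0, -6.92, 1], [0, 0, 0.019, 0, 0, 0, 1], [0, 0, 0.019, 0, 0, 0, 1], [0, 0, 0.019, 0, 0, 0, 1], [0, 0, 0, 0, 0, 0, 1], [0, 0, 0, 0, 0, 0, 1]]}}

```text
t: 5.32
ee_pos: [0.4607, 0.3077, 0.043]
tool_rot: [-3.14, -0.001, 2.876]
contact_force: [-0.6, -1.5, -0.2]
grip_width: 1.002
grip_force: 0.0
```

>>> {"fn": "drive_tool", "kwargs": {"moves": [[0, 0, 0, 0, 0, 0, 0], [0, 0, 0, 0, 0, 0, 0], [0, 0, 0, 0, 0, 0, 0], [0, 0, 0, 0, 0, 0, 0], [0, 0, 0, 0, 0, 0, 0], [0, 0, 0, 0, 0, 0, 0], [0, 0, 0, 0, 0, 0, 0], [0, 0, 0, 0, 0, 0, 0]]}}

```text
t: 5.98
ee_pos: [0.4609, 0.3094, 0.0435]
tool_rot: [3.141, 0.0, 2.878]
contact_force: [-0.7, -0.9, 5.6]
grip_width: 0.146
grip_force: 58.5
```

>>> {"fn": "drive_tool", "kwargs": {"moves": [[0, 0, 0, 0, 0, 0, 0.6], [0, 0, 0, 0, 0, 0, 0.6], [0, 0, 0, 0, 0, 0, 0.6], [0, 0, 0, 0, 0, 0, 0.6], [0, 0, 0, 0, 0, 6.92, 0.6], [0, 0, 0, 0, 0, 6.92, 0.6], [0, 0, 0, 0, 0, 6.92, 0.6], [0, 0, 0, 0, 0, 6.92, 0.6], [0, 0, 0, 0, 0, 6.92, 0.6], [0, 0, 0, 0, 0, 6.92, 0.6], [0, 0, 0, 0, 0, 6.92, 0.6]]}}

```text
t: 6.9
ee_pos: [0.4606, 0.3091, 0.0429]
tool_rot: [-3.141, -0.0, 2.026]
contact_force: [0.3, 0.5, -0.3]
grip_width: 0.603
grip_force: 0.0
```

>>> {"fn": "drive_tool", "kwargs": {"moves": [[0, 0, 0, 0, 0, 6.92, 0.6], [0, 0, 0, 0, 0, 6.92, 0.6], [0, 0, 0, 0, 0, 6.92, 0.6], [0, 0, 0, 0, 0, 6.92, 0.6], [0, 0, 0, 0, 0, 6.92, 0.6], [0, 0, 0, 0, 0, 6.92, 0.6], [0, 0, 0, 0, 0, 0, 0], [0, 0, 0, 0, 0, 0, 0], [0, 0, 0, 0, 0, 0, 0], [0, 0, 0, 0, 0, 0, 0], [0, 0, 0, 0, 0, 0, 0]]}}

```text
t: 7.82
ee_pos: [0.4607, 0.3092, 0.0431]
tool_rot: [-3.142, -0.0, 1.309]
contact_force: [-0.3, 0.0, 0.1]
grip_width: 0.147
grip_force: 58.5
```

```bash
python3 - <<'E'
from h import *
c=shot('wrist','w3.png');s=ctrl.sense();print(s['t'],s['ee_pos'],s['tool_rot'],s['grip_width'],s['grip_force'],s['contact_force'])
print(proj(c,s['ee_pos'])); go([.5566,.0430,.115],Ro.from_euler('xyz',[np.pi,0,np.radians(75)]))
E
```

```text
7.8667 [0.460636   0.30920136 0.04303373] [-3.14152189e+00 -1.13847913e-04  1.30854261e+00] 0.14590206342236328 58.456939458847046 [ 0.39841743  0.10423832 -0.44937031]
(np.float64(253.77457652670418), np.float64(274.3890208137484))
shift [-232.2  161.7  -72. ] mm; rows@35: 8.3 turn [-0.   -0.01 -0.03] deg
```

View pics/w3.png

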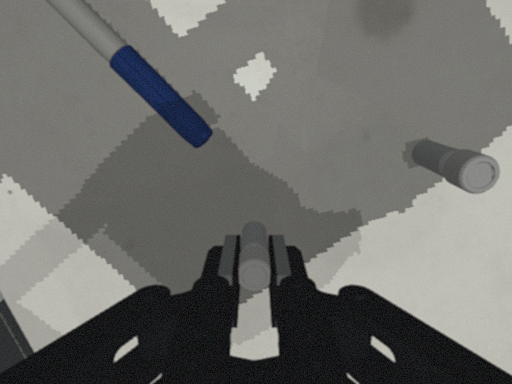

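The vial is centred in the grip (cap at (255,276), TCP projected to (254,274)). I'll carry it over bore_a and look from there.

>>> {"fn": "drive_tool", "kwargs": {"moves": [[0, 0, -0.018, 0, 0, 0, 0], [0, 0, -0.018, 0, 0, 0, 0], [0, 0, -0.018, 0, 0, 0, 0], [0, 0, -0.018, 0, 0, 0, 0], [-0.029, 0.0202, 0, 0, 0, 0, 0], [-0.029, 0.0202, 0, 0, 0, 0, 0], [-0.029, 0.0202, 0, 0, 0, 0, 0], [-0.029, 0.0202, 0, 0, 0, 0, 0], [-0.029, 0.0202, 0, 0, 0, 0, 0], [-0.029, 0.0202, 0, 0, 0, 0, 0], [-0.029, 0.0202, 0, 0, 0, 0, 0], [-0.029, 0.0202, 0, 0, 0, 0, 0]]}}

```text
t: 8.87
ee_pos: [0.5565, 0.0414, 0.115]
tool_rot: [-3.142, -0.0, 1.308]
contact_force: [-0.0, -0.1, 0.1]
grip_width: 0.153
grip_force: 58.5
```

>>> {"fn": "drive_tool", "kwargs": {"moves": [[0, 0, 0.005, 0, 0, 0, 0], [0, 0, 0, 0, 0, 0, 0], [0, 0, 0, 0, 0, 0, 0]]}}

```text
t: 9.12
ee_pos: [0.5554, 0.0432, 0.1096]
tool_rot: [-3.14, -0.0, 1.307]
contact_force: [-0.0, -0.4, -0.2]
grip_width: 0.147
grip_force: 58.6
```

```bash
python3 - <<'E'
from h import *
c=shot('wrist','w4.png');s=ctrl.sense();print(s['t'],s['ee_pos'],s['tool_rot'],s['grip_width'])
C=np.array([.5514,.0237]);X=np.array([.966,-.2588]);Y=np.array([.2588,.966])
for n,x,y in(('ba',0,.02),('bb',0,.06),('s1',.0305,.071),('s4',-.0305,.071)):
    p=C+X*x+Y*y; print(n,p,np.round(proj(c,[*p,.036]),1))
cv2.imwrite('pics/w4c.png',cv2.resize(c['color'][60:320,100:420],None,fx=2.3,fy=2.3))
E
```

```text
9.1667 [0.55532324 0.04386431 0.10973539] [-3.14000213e+00 -1.70044148e-04  1.30784223e+00] 0.14582261562099
ba [0.556576 0.04302 ] [255.9 210.7]
bb [0.566928 0.08166 ] [255.8 146.6]
s1 [0.5992378 0.0843926] [308.9 127.5]
s4 [0.5403118 0.1001794] [202.8 127.8]
```

View pics/w4c.png

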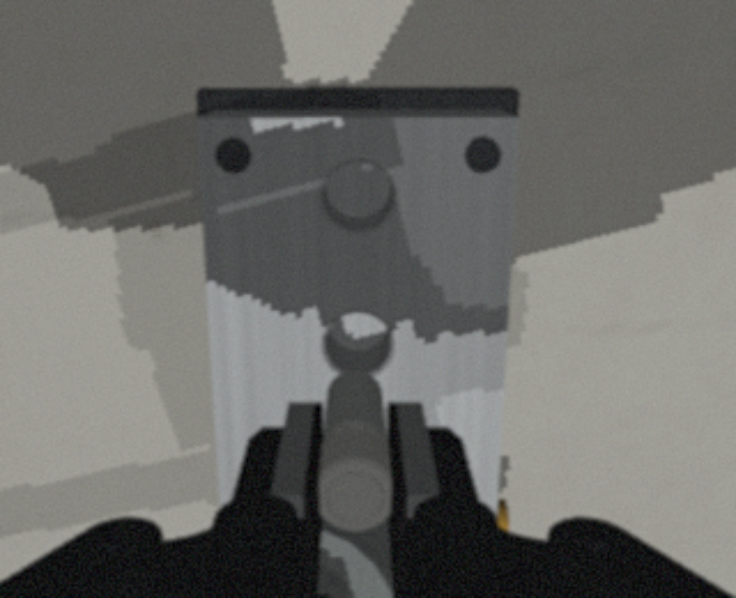

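>>> {"fn": "drive_tool", "kwargs": {"moves": [[0.0003, 0.0013, 0.012, 0, 0, 0, 0], [0, 0, 0.012, 0, 0, 0, 0], [0, 0, 0.004, 0, 0, 0, 0], [0, 0, 0.004, 0, 0, 0, 0], [0, 0, 0.003, 0, 0, 0, 0], [0, 0, 0, 0, 0, 0, 0], [0, 0, 0, 0, 0, 0, 0]]}}

```text
t: 9.75
ee_pos: [0.5576, 0.0433, 0.075]
tool_rot: [-3.142, -0.0, 1.308]
contact_force: [0.2, -0.1, -0.7]
grip_width: 0.149
grip_force: 58.6
```

>>> {"fn": "drive_tool", "kwargs": {"moves": [[0, 0, 0.005, 0, 0, 0, 0], [0, 0, 0.005, 0, 0, 0, 0], [0, 0, 0.004, 0, 0, 0, 0], [0, 0, 0.0015, 0, 0, 0, 0], [0, 0, 0, 0, 0, 0, 0], [0, 0, 0, 0, 0, 0, 0]]}}

```text
t: 10.25
ee_pos: [0.5577, 0.043, 0.0594]
tool_rot: [3.142, -0.0, 1.307]
contact_force: [-1.2, -0.1, -0.5]
grip_width: 0.15
grip_force: 58.8
```

```bash
python3 - <<'E'
from h import *
s=ctrl.sense();print(s['t'],s['ee_pos'],s['tool_rot'],s['contact_force'])
E
```

```text
10.25 [0.55773248 0.04296174 0.05936655] [ 3.14153562e+00 -1.15276482e-04  1.30716614e+00] [-1.2235541  -0.06431565 -0.54172236]
```

>>> {"fn": "drive_tool", "kwargs": {"moves": [[0, 0, 0, 0, 0, 0, 0.6], [0, 0, 0, 0, 0, 0, 0.6], [0, 0, 0, 0, 0, 0, 0.6], [0, 0, 0, 0, 0, 0, 0.6], [0, 0, -0.012, 0, 0, 0, 0.6], [0, 0, -0.025, 0, 0, 0, 0.6], [0, 0, -0.025, 0, 0, 0, 0.6], [0, 0, -0.01, 0, 0, 0, 0.6]]}}

```text
t: 10.92
ee_pos: [0.5592, 0.043, 0.1343]
tool_rot: [3.138, -0.001, 1.307]
contact_force: [0.5, 0.5, 0.4]
grip_width: 0.603
grip_force: 0.0
```

>>> {"fn": "drive_tool", "kwargs": {"moves": [[0.0343, -0.0098, 0, 0, 0, 0, 0.6], [0.0343, -0.0098, 0, 0, 0, 0, 0.6], [0.0343, -0.0098, 0, 0, 0, 0, 0.6], [0.0343, -0.0098, 0, 0, 0, 0, 0.6], [0.0343, -0.0098, 0, 0, 0, 0, 0.6], [0.0343, -0.0098, 0, 0, 0, 0, 0.6], [0.0343, -0.0098, 0, 0, 0, 0, 0.6], [0.0343, -0.0098, 0, 0, 0, 0, 0.6], [0, 0, 0, 0, 0, -6.92, 0.6], [0, 0, 0, 0, 0, -6.92, 0.6], [0, 0, 0, 0, 0, -6.92, 0.6], [0, 0, 0, 0, 0, -6.92, 0.6]]}}

```text
t: 11.92
ee_pos: [0.5529, 0.3288, 0.1309]
tool_rot: [-3.141, 0.0, 1.797]
contact_force: [1.0, -0.8, 0.4]
grip_width: 0.598
grip_force: 0.0
```

>>> {"fn": "drive_tool", "kwargs": {"moves": [[0, 0, 0, 0, 0, -6.92, 0.6], [0, 0, 0, 0, 0, -6.92, 0.6], [0, 0, 0, 0, 0, -6.92, 0.6], [0, 0, 0, 0, 0, -6.92, 0.6], [0, 0, 0, 0, 0, -6.92, 0.6], [0, 0, 0, 0, 0, -6.92, 0.6], [0, 0, 0, 0, 0, -6.92, 0.6], [0, 0, 0, 0, 0, -6.92, 0.6], [0, 0, 0, 0, 0, -6.92, 0.6], [0, 0, 0, 0, 0, 0, 0.6]]}}

```text
t: 12.75
ee_pos: [0.5531, 0.3283, 0.131]
tool_rot: [-3.141, -0.001, 2.882]
contact_force: [-0.2, -0.5, -0.3]
grip_width: 0.6
grip_force: 0.0
```

```bash
python3 - <<'E'
from h import *
go([.5533,.3285,.044],Ro.from_euler('xyz',[np.pi,0,np.radians(165)])); print(ctrl.sense()['t'],pose()[0])
a=ctrl.capture('side'); p=proj(a,(.5576,.043,.061));u,v=map(int,p);print(p)
cv2.imwrite('pics/s5.png',cv2.resize(a['color'][150:310,120:330],None,fx=3.6,fy=3.6))
E
```

```text
shift [-0.2  0.3 87. ] mm; rows@35: 2.5 turn [-0.02 -0.03  0.11] deg
12.75 [0.55310537 0.32826246 0.13102373]
(np.float64(241.2980357284639), np.float64(200.30427070235066))
```

View pics/s5.png

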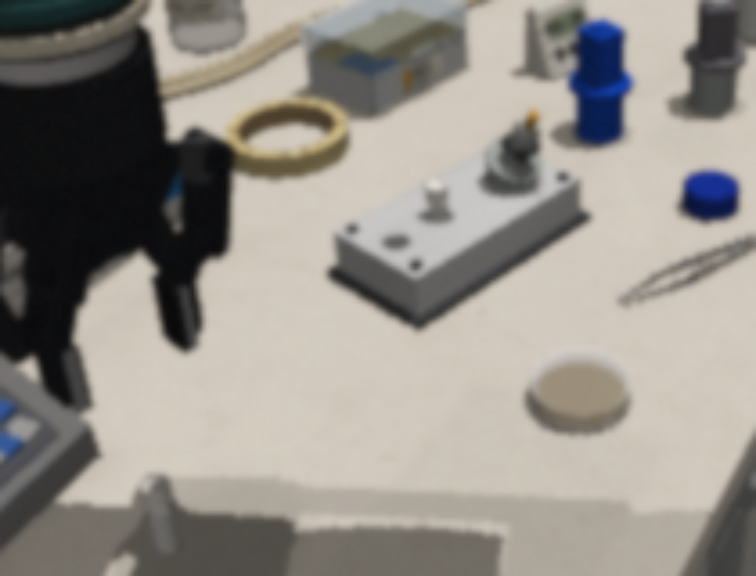

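The vial stands upright in bore_a at crop (435,198), about where predicted. Next is the second vial, with the same centring grip.

>>> {"fn": "drive_tool", "kwargs": {"moves": [[0, 0, 0.029, 0, 0, 0, 0.6], [0, 0, 0.029, 0, 0, 0, 0.6], [0, 0, 0.029, 0, 0, 0, 0.6], [0, 0, 0, 0, 0, 0, 0.6], [0, 0, 0, 0, 0, 0, 0], [0, 0, 0, 0, 0, 0, 0], [0, 0, 0, 0, 0, 0, 0], [0, 0, 0, 0, 0, 0, 0], [0, 0, 0, 0, 0, 0, 0], [0, 0, 0, 0, 0, 0, 0]]}}

```text
t: 13.63
ee_pos: [0.5548, 0.3291, 0.0466]
tool_rot: [3.139, 0.003, 2.877]
contact_force: [-0.1, -0.2, 7.2]
grip_width: 0.146
grip_force: 58.8
```

>>> {"fn": "drive_tool", "kwargs": {"moves": [[0, 0, 0, 0, 0, 0, 0.6], [0, 0, 0, 0, 0, 0, 0.6], [0, 0, 0, 0, 0, 0, 0.6], [0, 0, 0, 0, 0, 0, 0.6], [0, 0, 0, 0, 0, 6.92, 0.6], [0, 0, 0, 0, 0, 6.92, 0.6], [0, 0, 0, 0, 0, 6.92, 0.6], [0, 0, 0, 0, 0, 6.92, 0.6], [0, 0, 0, 0, 0, 6.92, 0.6], [0, 0, 0, 0, 0, 6.92, 0.6], [0, 0, 0, 0, 0, 6.92, 0.6]]}}

```text
t: 14.55
ee_pos: [0.5532, 0.3283, 0.0443]
tool_rot: [-3.141, -0.0, 2.026]
contact_force: [-0.5, -0.2, 0.3]
grip_width: 0.602
grip_force: 0.0
```

>>> {"fn": "drive_tool", "kwargs": {"moves": [[0, 0, 0, 0, 0, 6.92, 0.6], [0, 0, 0, 0, 0, 6.92, 0.6], [0, 0, 0, 0, 0, 6.92, 0.6], [0, 0, 0, 0, 0, 6.92, 0.6], [0, 0, 0, 0, 0, 6.92, 0.6], [0, 0, 0, 0, 0, 6.92, 0.6], [0, 0, 0, 0, 0, 0, 0], [0, 0, 0, 0, 0, 0, 0], [0, 0, 0, 0, 0, 0, 0], [0, 0, 0, 0, 0, 0, 0], [0, 0, 0, 0, 0, 0, 0], [0, 0, 0, 0, 0, 0, 0]]}}

```text
t: 15.55
ee_pos: [0.5533, 0.3284, 0.0445]
tool_rot: [-3.142, -0.0, 1.308]
contact_force: [-0.2, 0.2, 0.1]
grip_width: 0.143
grip_force: 58.5
```

```bash
python3 - <<'E'
from h import *
s=ctrl.sense();print(s['t'],s['ee_pos'],s['tool_rot'],s['grip_width'],s['grip_force'])
go([.5576+.01035,.043+.0386,.115],Ro.from_euler('xyz',[np.pi,0,np.radians(75)]))
E
```

```text
15.55 [0.55334446 0.32838685 0.04453488] [-3.14150634e+00 -7.35663516e-05  1.30832500e+00] 0.1429977611785595 58.479284048080444
shift [-234.5   78.1  -70.5] mm; rows@35: 7.3 turn [-0.   -0.   -0.04] deg
```

>>> {"fn": "drive_tool", "kwargs": {"moves": [[0, 0, -0.0178, 0, 0, 0, 0], [0, 0, -0.0178, 0, 0, 0, 0], [0, 0, -0.0178, 0, 0, 0, 0], [0, 0, -0.0178, 0, 0, 0, 0], [-0.0293, 0.0098, 0, 0, 0, 0, 0], [-0.0293, 0.0098, 0, 0, 0, 0, 0], [-0.0293, 0.0098, 0, 0, 0, 0, 0], [-0.0293, 0.0098, 0, 0, 0, 0, 0], [-0.0293, 0.0098, 0, 0, 0, 0, 0], [-0.0293, 0.0098, 0, 0, 0, 0, 0], [-0.0293, 0.0098, 0, 0, 0, 0, 0], [-0.0293, 0.0098, 0, 0, 0, 0, 0]]}}

```text
t: 16.55
ee_pos: [0.5678, 0.0802, 0.1158]
tool_rot: [3.142, -0.0, 1.308]
contact_force: [0.2, -0.7, 0.1]
grip_width: 0.149
grip_force: 58.5
```

>>> {"fn": "drive_tool", "kwargs": {"moves": [[0, 0, 0.01, 0, 0, 0, 0], [0, 0, 0.01, 0, 0, 0, 0], [0, 0, 0, 0, 0, 0, 0], [0, 0, 0, 0, 0, 0, 0]]}}

```text
t: 16.88
ee_pos: [0.567, 0.0826, 0.0947]
tool_rot: [-3.139, 0.0, 1.308]
contact_force: [0.1, 0.6, -0.1]
grip_width: 0.152
grip_force: 58.5
```

```bash
python3 - <<'E'
from h import *
s=ctrl.sense();print(s['t'],s['ee_pos'],s['tool_rot'])
go([.5680,.0816,.0605])
E
```

```text
16.8833 [0.56696529 0.082623   0.09472685] [-3.13912438e+00  2.13234877e-04  1.30826622e+00]
shift [-0.7  1.3 34.2] mm; rows@35: 1.0
```

>>> {"fn": "drive_tool", "kwargs": {"moves": [[0, 0, 0.008, 0, 0, 0, 0], [0, 0, 0.006, 0, 0, 0, 0], [0, 0, 0.005, 0, 0, 0, 0], [0, 0, 0, 0, 0, 0, 0], [0, 0, 0, 0, 0, 0, 0]]}}

```text
t: 17.3
ee_pos: [0.5676, 0.082, 0.0762]
tool_rot: [-3.141, 0.0, 1.308]
contact_force: [0.5, -0.0, 0.1]
grip_width: 0.147
grip_force: 58.6
```

>>> {"fn": "drive_tool", "kwargs": {"moves": [[0, 0, 0.005, 0, 0, 0, 0], [0, 0, 0.005, 0, 0, 0, 0], [0, 0, 0.004, 0, 0, 0, 0], [0, 0, 0.0015, 0, 0, 0, 0], [0, 0, 0, 0, 0, 0, 0], [0, 0, 0, 0, 0, 0, 0]]}}

```text
t: 17.8
ee_pos: [0.5681, 0.0816, 0.0612]
tool_rot: [3.142, -0.0, 1.307]
contact_force: [0.8, 0.4, -0.3]
grip_width: 0.148
grip_force: 58.7
```

>>> {"fn": "drive_tool", "kwargs": {"moves": [[0, 0, 0, 0, 0, 0, 0.6], [0, 0, 0, 0, 0, 0, 0.6], [0, 0, 0, 0, 0, 0, 0.6], [0, 0, 0, 0, 0, 0, 0.6], [0, 0, -0.012, 0, 0, 0, 0.6], [0, 0, -0.03, 0, 0, 0, 0.6], [0, 0, -0.03, 0, 0, 0, 0.6], [0, 0, -0.03, 0, 0, 0, 0.6], [0, 0, -0.03, 0, 0, 0, 0.6], [0, 0, -0.03, 0, 0, 0, 0.6]]}}

```text
t: 18.63
ee_pos: [0.5677, 0.0817, 0.2248]
tool_rot: [-3.142, -0.0, 1.307]
contact_force: [0.4, 0.8, -0.7]
grip_width: 0.598
grip_force: 0.0
```

```bash
python3 - <<'E'
from h import *
s=ctrl.sense();print(s['t'],s['ee_pos'],s['joint_pos'])
a=shot('top','top6.png'); w=ctrl.capture('wrist')
# coupler: grip orientation
im=a['color']; cv2.imwrite('pics/c6.png',np.hstack([cv2.resize(im[185:230,345:390],(400,400),interpolation=cv2.INTER_CUBIC),cv2.resize(im[150:205,225:280],(400,400),interpolation=cv2.INTER_CUBIC)]))
print('nipple seat pred',proj(a,(.5307,-.0174,.056)),proj(a,(.5397,-.0198,.056)))
E
```

```text
18.6333 [0.56765855 0.08165311 0.22476277] [2.23691125e-02 3.45051149e-01 1.59963943e+00 1.08407433e-04
 1.19696331e+00 2.85771819e-01]
nipple seat pred (np.float64(269.51024784135376), np.float64(179.35170147242366)) (np.float64(270.59510004874994), np.float64(175.58253692875417))
```

View pics/c6.png

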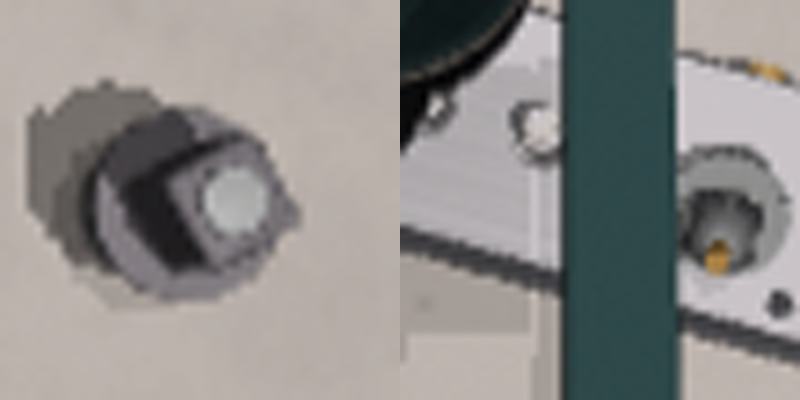

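The crop shows the steel coupler's square top turned about 30° from world axes and the vial cap standing in bore_a. Next I'll go past the nipple for a close mask measurement.

>>> {"fn": "drive_tool", "kwargs": {"moves": [[-0.033, -0.002, 0.004, 0, 0, 0, 0.8], [-0.033, -0.002, 0.004, 0, 0, 0, 0.8], [-0.033, -0.002, 0.004, 0, 0, 0, 0.8], [-0.033, -0.002, 0.004, 0, 0, 0, 0.8], [-0.033, -0.002, 0.004, 0, 0, 0, 0.8], [0, 0, 0, 0, 0, 0, 0.8], [0, 0, 0, 0, 0, 0, 0.8], [0, 0, 0, 0, 0, 0, 0.8]]}}

```text
t: 19.4
ee_pos: [0.5153, -0.0748, 0.2029]
tool_rot: [-3.141, -0.001, 1.306]
contact_force: [0.1, 0.5, 0.1]
grip_width: 0.796
grip_force: 0.0
```

```bash
cat > nip.py <<'E'
from h import *
X=np.array([.966,-.2588,0]);n=np.array([0,0,.9063])-.4226*X
S=np.array([.5307,-.0174,.056])
def orange(c,pred,h):
    hsv=cv2.cvtColor(c['color'],cv2.COLOR_BGR2HSV); m=cv2.inRange(hsv,(8,110,60),(28,255,255))
    u,v=map(int,pred); mm=np.zeros_like(m); mm[v-h:v+h,u-h:u+h]=m[v-h:v+h,u-h:u+h]
    ys,xs=np.nonzero(mm); return (xs.mean(),ys.mean(),len(xs))
if __name__=='__main__':
    s=ctrl.sense();print(s['t'],s['ee_pos'])
    A=[];B=[]
    for nm,h in(('wrist',30),('top',9),('side',12)):
        c=shot(nm,'n_%s.png'%nm); pr=proj(c,S+n*.042); 
        try: q=orange(c,pr,h)
        except Exception: continue
        print(nm,'pred',np.round(pr,1),'got',np.round(q,1),'seat pred',np.round(proj(c,S),1))
        if q[2]<1: continue
        o,d=ray(c,q[0],q[1]); d/=np.linalg.norm(d); M=np.eye(3)-np.outer(d,d); A.append(M);B.append(M@o)
    p=np.linalg.solve(sum(A),sum(B)); print('pin point',p,'res',[np.linalg.norm(M@p-b)*1000 for M,b in zip(A,B)],'pred',S+n*.042)
    w=cv2.imread('pics/n_wrist.png'); t=cv2.imread('pics/n_top.png')
    c=ctrl.capture('wrist'); u,v=map(int,proj(c,S+n*.02)); print(u,v)
    cr=cv2.resize(w[max(v-45,0):v+45,u-60:u+60],None,fx=6,fy=6,interpolation=cv2.INTER_CUBIC); cv2.imwrite('pics/n_crop.png',cr); print(max(v-45,0),u-60)
E
python3 nip.py
```

```text
19.4 [ 0.51528475 -0.07477248  0.20287077]
wrist pred [227.  108.8] got [225.8 107.2  97. ] seat pred [253.7 105.3]
top pred [268.2 185.4] got [268.1 184.6  11. ] seat pred [269.5 179.4]
side pred [268.1 182. ] got [267.1 183.3   7. ] seat pred [263.  193.1]
pin point [ 0.51450895 -0.01189578  0.09109547] res [np.float64(1.7398050132567326), np.float64(1.1688007691121485), np.float64(1.0566177613451393)] pred [ 0.51355427 -0.01280651  0.0940646 ]
241 107
62 181
```

View pics/n_crop.png

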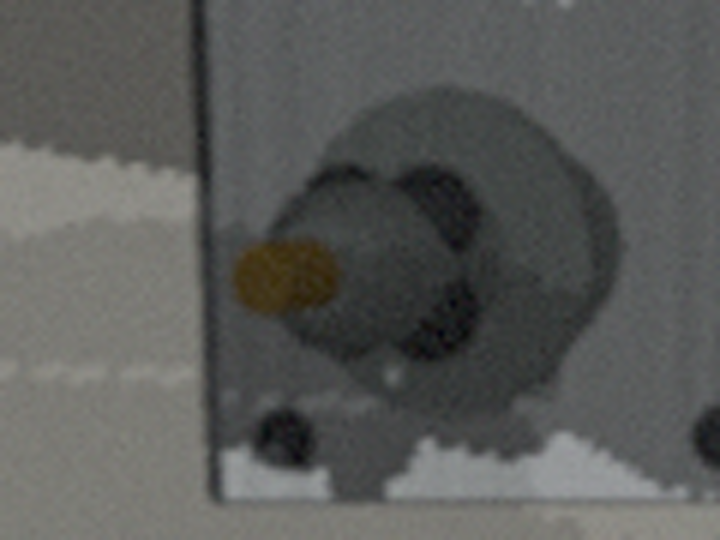

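The pin, found in three views, agrees with the block-derived pose to about 1 mm. The seat centre is ≈ (0.531, -0.0165, 0.056). On to the coupler, which I'll also centre with two grips at 90° to each other.

>>> {"fn": "drive_tool", "kwargs": {"moves": [[-0.03, 0, 0, 0, 0, 0, 0.9], [-0.03, 0, 0, 0, 0, 0, 0.9], [-0.03, 0, 0, 0, 0, 0, 0.9], [-0.03, 0, 0, 0, 0, 0, 0.9], [-0.03, 0, 0, 0, 0, 0, 0.9], [-0.03, 0, 0, 0, 0, 0, 0.9]]}}

```text
t: 20.1
ee_pos: [0.4687, -0.2493, 0.2033]
tool_rot: [3.141, -0.0, 1.309]
contact_force: [1.0, 0.7, -0.3]
grip_width: 0.902
grip_force: 0.0
```

>>> {"fn": "drive_tool", "kwargs": {"moves": [[0, 0, 0, 0, 0, -6.43, 0.9], [0, 0, 0, 0, 0, -6.43, 0.9], [0, 0, 0, 0, 0, -6.43, 0.9], [0, 0, 0, 0, 0, -6.43, 0.9], [0, 0, 0, 0, 0, -6.43, 0.9], [0, 0, 0, 0, 0, -6.43, 0.9], [0, 0, 0, 0, 0, -6.43, 0.9], [0, 0, 0, 0, 0, 0, 0.9], [0, 0, 0, 0, 0, 0, 0.9]]}}

```text
t: 20.85
ee_pos: [0.469, -0.2482, 0.2032]
tool_rot: [3.141, -0.0, 2.091]
contact_force: [-0.8, 0.4, -0.1]
grip_width: 0.903
grip_force: 0.0
```

```bash
python3 - <<'E'
from h import *
s=ctrl.sense();print(s['t'],s['ee_pos'],s['joint_pos'])
go([.4687,-.2486,.075],Ro.from_euler('xyz',[np.pi,0,np.radians(120)]))
# refine flange by side view: grey dark blob
b=ctrl.capture('side'); print(proj(b,(.4687,-.2486,.096)),proj(b,(.4687,-.2486,.0)))
w=ctrl.capture('wrist'); u=proj(w,(.4687,-.2486,.096)); print(u)
g=cv2.GaussianBlur(cv2.cvtColor(w['color'],cv2.COLOR_BGR2GRAY),(0,0),1)
h=cv2.HoughCircles(g,cv2.HOUGH_GRADIENT,1,20,param1=60,param2=15,minRadius=8,maxRadius=70)
if h is not None:
    for x,y,r in h[0]:
        if np.hypot(x-u[0],y-u[1])<80: print(x,y,r,onz(w,x,y,.096)[:2],onz(w,x,y,.048)[:2])
E
```

```text
20.85 [ 0.46898288 -0.24822973  0.20322981] [-6.17125237e-01  3.09227537e-01  1.71671378e+00  1.71444452e-04
  1.11560086e+00 -1.13720304e+00]
shift [ -0.2  -0.5 128.2] mm; rows@35: 3.7 turn [ 0.01 -0.   -0.21] deg
(np.float64(319.59967082300807), np.float64(148.83095547727422)) (np.float64(317.612936832036), np.float64(178.34416385895162))
(np.float64(253.4568589204267), np.float64(193.9945504411462))
253.5 173.5 29.9 [ 0.46123583 -0.23546598] [ 0.46741615 -0.24634393]
295.5 151.5 18.5 [ 0.47856269 -0.20758643] [ 0.48834469 -0.21266916]
256.5 196.5 16.1 [ 0.47152598 -0.24915736] [ 0.47984528 -0.2628813 ]
271.5 125.5 23.4 [ 0.45522602 -0.20054666] [ 0.4601571  -0.20416605]
289.5 200.5 35.5 [ 0.49361809 -0.24002609] [ 0.50652961 -0.25185195]
300.5 183.5 15.5 [ 0.49372152 -0.22531684] [ 0.50665454 -0.23408513]
265.5 146.5 11.0 [ 0.45890743 -0.21482684] [ 0.46460375 -0.22141461]
```

>>> {"fn": "drive_tool", "kwargs": {"moves": [[0, 0, 0.032, 0, 0, 0, 0.9], [0, 0, 0.032, 0, 0, 0, 0.9], [0, 0, 0.032, 0, 0, 0, 0.9], [0, 0, 0.032, 0, 0, 0, 0.9], [0, 0, 0, 0, 0, 0, 0], [0, 0, 0, 0, 0, 0, 0], [0, 0, 0, 0, 0, 0, 0], [0, 0, 0, 0, 0, 0, 0], [0, 0, 0, 0, 0, 0, 0], [0, 0, 0, 0, 0, 0, 0]]}}

```text
t: 21.78
ee_pos: [0.47, -0.2498, 0.0773]
tool_rot: [3.14, 0.004, 2.093]
contact_force: [-1.1, 0.6, 8.4]
grip_width: 0.32
grip_force: 60.3
```

>>> {"fn": "drive_tool", "kwargs": {"moves": [[0, 0, 0, 0, 0, 0, 0.8], [0, 0, 0, 0, 0, 0, 0.8], [0, 0, 0, 0, 0, 0, 0.8], [0, 0, 0, 0, 0, 0, 0.8], [0, 0, 0, 0, 0, 6.92, 0.8], [0, 0, 0, 0, 0, 6.92, 0.8], [0, 0, 0, 0, 0, 6.92, 0.8], [0, 0, 0, 0, 0, 6.92, 0.8], [0, 0, 0, 0, 0, 6.92, 0.8], [0, 0, 0, 0, 0, 6.92, 0.8], [0, 0, 0, 0, 0, 6.92, 0.8]]}}

```text
t: 22.7
ee_pos: [0.4683, -0.2487, 0.075]
tool_rot: [-3.141, -0.0, 1.241]
contact_force: [-0.6, -0.7, 0.7]
grip_width: 0.799
grip_force: 0.0
```

>>> {"fn": "drive_tool", "kwargs": {"moves": [[0, 0, 0, 0, 0, 6.92, 0.8], [0, 0, 0, 0, 0, 6.92, 0.8], [0, 0, 0, 0, 0, 6.92, 0.8], [0, 0, 0, 0, 0, 6.92, 0.8], [0, 0, 0, 0, 0, 6.92, 0.8], [0, 0, -0.003, 0, 0, 6.92, 0.8], [0, 0, 0, 0, 0, 0, 0], [0, 0, 0, 0, 0, 0, 0], [0, 0, 0, 0, 0, 0, 0], [0, 0, 0, 0, 0, 0, 0], [0, 0, 0, 0, 0, 0, 0], [0, 0, 0, 0, 0, 0, 0]]}}

```text
t: 23.7
ee_pos: [0.4686, -0.2489, 0.0782]
tool_rot: [3.141, -0.0, 0.524]
contact_force: [0.3, 0.3, 1.9]
grip_width: 0.318
grip_force: 59.7
```

```bash
python3 - <<'E'
from h import *
s=ctrl.sense();print(s['t'],s['ee_pos'],s['tool_rot'],s['grip_width'],s['grip_force'],s['contact_force'],s['wrist_torque'])
E
```

```text
23.7 [ 0.46860615 -0.24889657  0.07824665] [ 3.14145970e+00 -1.06279000e-04  5.23964389e-01] 0.3178360542487235 59.7358775138855 [0.32572651 0.30037553 1.89698404] [0.02506756 0.0149274  0.02507905]
```

>>> {"fn": "drive_tool", "kwargs": {"moves": [[0, 0, 0, 0, 0, 0, 0.55], [0, 0, 0, 0, 0, 0, 0.55], [0, 0, 0, 0, 0, 0, 0.55], [0, 0, 0.007, 0, 0, 0, 0.55], [0, 0, 0, 0, 0, 0, 0.55], [0, 0, 0, 0, 0, 0, 0], [0, 0, 0, 0, 0, 0, 0], [0, 0, 0, 0, 0, 0, 0], [0, 0, 0, 0, 0, 0, 0], [0, 0, 0, 0, 0, 0, 0], [0, 0, 0, 0, 0, 0, 0]]}}

```text
t: 24.62
ee_pos: [0.4684, -0.2487, 0.0711]
tool_rot: [-3.141, 0.0, 0.523]
contact_force: [0.3, 0.1, -2.5]
grip_width: 0.32
grip_force: 59.0
```

```bash
python3 - <<'E'
from h import *
from nip import n,X,S
s=ctrl.sense();print(s['t'],s['ee_pos'],s['tool_rot'],s['grip_width'],s['grip_force'],s['contact_force'])
p,R0=pose(); ax=np.cross([0,0,1],n); ax/=np.linalg.norm(ax)
Rt=Ro.from_rotvec(ax*np.radians(25))*Ro.from_euler('xyz',[np.pi,0,np.radians(30)])
S=np.array([.5313,-.0164,.056]); h=p[2]
print('lift then shift:'); go([p[0],p[1],.22]); t=S+n*(h+.065); print(t,'tool target',n); go(t,Rt)
E
```

```text
24.6167 [ 0.46839823 -0.24873513  0.07111466] [-3.14126192e+00  1.05132134e-04  5.22885885e-01] 0.32024748433157585 59.028518199920654 [ 0.31275439  0.10377105 -2.5011001 ]
lift then shift:
shift [  -0.    -0.  -148.9] mm; rows@35: 4.3 
[ 0.4757337  -0.00151329  0.17936071] tool target [-0.4082316   0.10936888  0.9063    ]
shift [ 129.8 -210.6 -108.2] mm; rows@35: 7.7 turn [-17.69  17.69  -0.04] deg
```

>>> {"fn": "drive_tool", "kwargs": {"moves": [[0, 0, -0.0298, 0, 0, 0, 0], [0, 0, -0.0298, 0, 0, 0, 0], [0, 0, -0.0298, 0, 0, 0, 0], [0, 0, -0.0298, 0, 0, 0, 0], [0, 0, -0.0298, 0, 0, 0, 0], [0.0325, -0.0263, 0, 0, 0, 0, 0], [0.0325, -0.0263, 0, 0, 0, 0, 0], [0.013, -0.0263, 0, 0, 0, 0, 0], [0.013, -0.0263, 0, 0, 0, 0, 0], [0.013, -0.0263, 0, 0, 0, 0, 0], [0.013, -0.0263, 0, 0, 0, 0, 0]]}}

```text
t: 25.53
ee_pos: [0.4904, -0.0524, 0.2201]
tool_rot: [-3.141, 0.0, 0.523]
contact_force: [-0.1, 0.5, -2.5]
grip_width: 0.32
grip_force: 60.1
```

>>> {"fn": "drive_tool", "kwargs": {"moves": [[0.0064, -0.0263, 0, 0, 0, 0, 0], [0.0064, -0.0263, 0, 0, 0, 0, 0], [0, 0, 0, -4.42, 4.42, 0, 0], [0, 0, 0, -4.42, 4.42, 0, 0], [0, 0, 0, -4.42, 4.42, 0, 0], [0, 0, 0, -4.42, 4.42, 0, 0], [0, 0, 0, 0, 0, 0, 0], [0, 0, 0, 0, 0, 0, 0], [0, 0, 0, 0, 0, 0, 0]]}}

```text
t: 26.28
ee_pos: [0.477, -0.0022, 0.221]
tool_rot: [2.824, -0.303, 0.572]
contact_force: [1.3, -0.5, -1.9]
grip_width: 0.323
grip_force: 60.3
```

```bash
cat > tgt.py <<'E'
from h import *
from nip import n
S=np.array([.5313,-.0164,.056]); H=.0711
ax=np.cross([0,0,1],n); ax/=np.linalg.norm(ax)
Rt=Ro.from_rotvec(ax*np.radians(25))*Ro.from_euler('xyz',[np.pi,0,np.radians(30)])
def rep(k):
    s=ctrl.sense(); p,R=pose(); m=p+R.apply([0,0,H])-S   # mouth rel seat
    Y=np.cross(n,-ax)
    print('t',s['t'],'mouth axial %.1f lat(X,Y) %.1f %.1f mm'%(m@n*1e3,m@Y*1e3,m@ax*1e3),'F tool',np.round(R.inv().apply(s['contact_force']),1),'grip',s['grip_force'],s['grip_width'])
    go(S+n*(H+k),Rt)
E
python3 -c "
from tgt import *
rep(.06); print(pose()[0],ctrl.sense()['joint_pos'])"
```

```text
t 26.2833 mouth axial 102.1 lat(X,Y) -18.8 0.4 mm F tool [0.2 0.4 2.3] grip 60.32522678375244 0.3225932590153094
shift [-13.1 -13.5  42.2] mm; rows@35: 1.3 turn [-0.04  0.06 -0.05] deg
[ 0.47699847 -0.00221179  0.22098666] [-0.09796231  0.04956832  2.11250621 -0.13177122  0.55345155  1.0473288 ]
```

>>> {"fn": "drive_tool", "kwargs": {"moves": [[-0.0044, -0.0045, 0.014, 0, 0, 0, 0], [-0.0044, -0.0045, 0.014, 0, 0, 0, 0], [-0.0044, -0.0045, 0.014, 0, 0, 0, 0], [0, 0, 0, 0, 0, 0, 0], [0, 0, 0, 0, 0, 0, 0], [0, 0, 0, 0, 0, 0, 0]]}}

```text
t: 26.78
ee_pos: [0.4785, -0.0024, 0.1751]
tool_rot: [2.823, -0.304, 0.571]
contact_force: [0.5, 0.9, -2.3]
grip_width: 0.316
grip_force: 60.1
```

```bash
python3 - <<'E'
from tgt import *
rep(.03); print(ctrl.sense()['joint_pos'])
from nip import orange
# check in cameras: pin vs expected, coupler held: is its axis on the nipple axis? side view
for nm,h in(('side',14),('top',9),('wrist',40)):
    c=shot(nm,'p_%s.png'%nm); pr=proj(c,S+n*.042)
    try: print(nm,np.round(pr,1),np.round(orange(c,pr,h),1))
    except Exception as e: print(nm,'none')
E
```

```text
t 26.7833 mouth axial 60.0 lat(X,Y) -0.9 0.2 mm F tool [ 0.2 -1.2  2.2] grip 60.0962895154953 0.3159957318828847
shift [-0.5 -0.7 30. ] mm; rows@35: 0.9 turn [ 0.05 -0.02 -0.08] deg
[-0.09779086  0.13948253  2.17385867 -0.17866884  0.40194652  1.10029163]
side [267.7 182.1] [266.6 184.2   5. ]
top [267.8 185.1] [nan nan  0.]
wrist [253.  202.9] [nan nan  0.]nip.py:7: RuntimeWarning: Mean of empty slice.
  ys,xs=np.nonzero(mm); return (xs.mean(),ys.mean(),len(xs))
  ret = ret.dtype.type(ret / rcount)
```

>>> {"fn": "drive_tool", "kwargs": {"moves": [[-0.0003, -0.0003, 0.01, 0, 0, 0, 0], [0, 0, 0.01, 0, 0, 0, 0], [0, 0, 0.006, 0, 0, 0, 0], [0, 0, 0.003, 0, 0, 0, 0], [0, 0, 0, 0, 0, 0, 0], [0, 0, 0, 0, 0, 0, 0]]}}

```text
t: 27.43
ee_pos: [0.488, -0.005, 0.1479]
tool_rot: [2.823, -0.303, 0.572]
contact_force: [0.0, -0.1, -2.1]
grip_width: 0.323
grip_force: 60.3
```

```bash
python3 - <<'E'
from tgt import *
rep(.022); print(ctrl.sense()['joint_pos'])
E
```

```text
t 27.4333 mouth axial 31.1 lat(X,Y) 1.7 0.3 mm F tool [-0.7 -0.5  2. ] grip 60.2584308385849 0.3230672777601268
shift [1.4 1.1 9.1] mm; rows@35: 0.3 turn [ 0.01  0.01 -0.04] deg
[-0.10293457  0.21067614  2.18857641 -0.21655407  0.31786228  1.13632702]
```

```bash
cat >> tgt.py <<'E'
def avg(k=6):
    Y=np.cross(n,-ax); L=[];F=[]
    for _ in range(k):
        s=ctrl.sense(); p,R=pose(); m=p+R.apply([0,0,H])-S; L.append([m@n*1e3,m@Y*1e3,m@ax*1e3]); F.append(R.inv().apply(s['contact_force'])); ctrl.capture('side')
    print('axial,X,Y',np.round(np.mean(L,0),2),'sd',np.round(np.std(L,0),2),'F',np.round(np.mean(F,0),2)); print('dirs in tool: X',np.round(R.inv().apply(Y),2),'Y',np.round(R.inv().apply(ax),2),'j5',s['joint_pos'][4],'t',s['t'])
E
python3 -c "
from tgt import *
avg()"
```

```text
axial,X,Y [31.23  1.61  0.22] sd [0.07 0.06 0.03] F [-0.56 -0.77  1.8 ]
dirs in tool: X [-0.71 -0.71 -0.  ] Y [-0.71  0.71  0.  ] j5 0.31740354012056293 t 27.6833
```

>>> {"fn": "drive_tool", "kwargs": {"moves": [[0.0011, 0.0011, 0.003, 0, 0, 0, 0], [0, 0, 0.003, 0, 0, 0, 0], [0, 0, 0.003, 0, 0, 0, 0], [0, 0, 0, 0, 0, 0, 0], [0, 0, 0, 0, 0, 0, 0]]}}

```text
t: 28.15
ee_pos: [0.4931, -0.0064, 0.1399]
tool_rot: [2.823, -0.303, 0.572]
contact_force: [0.4, -1.2, -1.7]
grip_width: 0.319
grip_force: 60.3
```

```bash
python3 -c "
from tgt import *
avg(3)"
```

```text
axial,X,Y [21.74  0.34  0.27] sd [0.08 0.02 0.01] F [-0.86 -0.31  2.01]
dirs in tool: X [-0.71 -0.71  0.  ] Y [-0.71  0.71  0.  ] j5 0.2957857463176699 t 28.25
```

>>> {"fn": "drive_tool", "kwargs": {"moves": [[0, 0, 0.0025, 0, 0, 0, 0], [0, 0, 0.0025, 0, 0, 0, 0], [0, 0, 0.0025, 0, 0, 0, 0], [0, 0, 0.0025, 0, 0, 0, 0], [0, 0, 0, 0, 0, 0, 0], [0, 0, 0, 0, 0, 0, 0]]}}

```text
t: 28.8
ee_pos: [0.4966, -0.0075, 0.1306]
tool_rot: [2.824, -0.302, 0.572]
contact_force: [0.3, -0.3, -4.1]
grip_width: 0.324
grip_force: 60.0
```

```bash
python3 -c "
from tgt import *
avg(3)"
```

```text
axial,X,Y [11.7   0.99  0.45] sd [0.05 0.04 0.01] F [-1.73 -0.64  3.62]
dirs in tool: X [-0.71 -0.71  0.  ] Y [-0.71  0.71  0.  ] j5 0.269646060477523 t 28.9
```

>>> {"fn": "drive_tool", "kwargs": {"moves": [[0.0005, 0.0005, 0.0025, 0, 0, 0, 0], [0, 0, 0.0025, 0, 0, 0, 0], [0, 0, 0.0025, 0, 0, 0, 0], [0, 0, 0.0015, 0, 0, 0, 0], [0, 0, 0, 0, 0, 0, 0], [0, 0, 0, 0, 0, 0, 0]]}}

```text
t: 29.45
ee_pos: [0.5007, -0.0086, 0.1229]
tool_rot: [2.824, -0.303, 0.572]
contact_force: [-7.8, 1.2, 2.9]
grip_width: 0.319
grip_force: 60.9
```

```bash
python3 -c "
from tgt import *
avg(3)"
```

```text
axial,X,Y [2.92 0.37 0.41] sd [0.03 0.01 0.02] F [-4.51 -2.74 -5.06]
dirs in tool: X [-0.71 -0.71  0.  ] Y [-0.71  0.71  0.  ] j5 0.2475916849583094 t 29.55
```

>>> {"fn": "drive_tool", "kwargs": {"moves": [[-0.0004, -0.0003, 0.0015, 0, 0, 0, 0], [0, 0, 0.0015, 0, 0, 0, 0], [0, 0, 0.001, 0, 0, 0, 0], [0, 0, 0, 0, 0, 0, 0], [0, 0, 0, 0, 0, 0, 0]]}}

```text
t: 30.02
ee_pos: [0.5018, -0.0089, 0.1203]
tool_rot: [2.822, -0.304, 0.572]
contact_force: [-16.1, 1.2, 21.1]
grip_width: 0.32
grip_force: 63.7
```

```bash
python3 -c "
from tgt import *
avg(3)"
```

```text
axial,X,Y [0.04 0.32 0.43] sd [0.   0.03 0.01] F [ -5.09  -1.67 -25.59]
dirs in tool: X [-0.71 -0.71 -0.  ] Y [-0.71  0.71  0.  ] j5 0.23669314318264745 t 30.1167
```

>>> {"fn": "drive_tool", "kwargs": {"moves": [[0, 0, 0, 0, 0, 0, 0], [0, 0, 0, 0, 0, 0, 0], [0, 0, 0, 0, 0, 0, 0], [0, 0, 0, 0, 0, 0, 0]]}}

```text
t: 30.5
ee_pos: [0.5018, -0.0089, 0.1203]
tool_rot: [2.822, -0.304, 0.572]
contact_force: [-14.6, 2.0, 20.8]
grip_width: 0.317
grip_force: 63.7
```

```bash
python3 - <<'E'
from tgt import *
avg(3)
b=ctrl.capture('side'); g=b['color'].min(2)
for p in((.558,.0433,.061),(.5684,.0819,.061)):
    u,v=map(int,proj(b,p)); r=g[v-8:v+14,u-8:u+9]; ys,xs=np.nonzero(r>r.max()-25); print((u,v),r.max(),np.median(r),len(xs),xs.mean()+u-8,ys.mean()+v-8,onz(b,xs.mean()+u-8,ys.mean()+v-8,.061)[:2])
E
```

```text
axial,X,Y [0.05 0.31 0.42] sd [0.01 0.02 0.01] F [ -4.65  -1.17 -25.27]
dirs in tool: X [-0.71 -0.71 -0.  ] Y [-0.71  0.71  0.  ] j5 0.2367018437031101 t 30.6
(241, 200) 198 176.0 262 241.20992366412213 200.78625954198472 [0.55666485 0.04497405]
(228, 207) 197 177.0 244 227.90983606557376 206.62704918032787 [0.57139185 0.08091153]
```

```bash
python3 -c "
from rig import ctrl
print(ctrl.job_done())"
```

```text
the job is handed in; nothing more can be done
None
```

I handed the job in at about 30.6 s of 64 s and was told only that it was received, not whether it passed. Both vials were let go fully down in the bores by arm position; I saw vial 1 upright in an image but had no clear image check of vial 2. The coupler is snapped over the detents and held about 0.05 mm from the seat at roughly 25 N, and I never went near the timer.

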